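# Find the steel bush by its weight and hold it down on the spring spindle

## Robot

A 6-joint arm with a two-finger parallel gripper is mounted at the origin on a cart in front of the work surface, level with it; the furniture and walls round the work are solid. World frame = base frame: x ahead of the robot, y to its left, z up, the work surface at z = 0. Lengths are in m, angles in rad, forces in N, time in s.
With the tool pointing down it reaches from about 0.35 to 0.925 m from the base axis. Payload 6.4 kg.
Tool frame: the origin (TCP) lies at the very end of the fingers, on their centre line; the grasp point (between the pads) lies 19 mm behind it; z points along the fingers, y is the direction in which the jaws open and shut (so a half turn about z gives the same grasp; the last joint's range is limited). The gripper opens to 85 mm and grips with 20 to 120 N. Pads are 22 mm wide; open, the fingers measure 114 mm over their backs; the gripper's body (76 mm by 85 mm) begins 54 mm behind the grasp point. The pads swing forward as they close: fully open they stand 13 mm farther back than shut.
Start: joints at [1.039, 0.245, 1.558, -0, 1.339, -0.174], TCP at [0.228, 0.609, 0.231] pointing down, gripper open.
Joint ranges: [-3.13, 3.13], [-1.02, 2.26], [0.13, 2.54], [-0.95, 4.09], [0.21, 2.88], [-2.74, 2.74]. Speed limits (rad/s): [2.57, 2.57, 3.14, 3.14, 3.14, 3.14].

## Interface

Orientations are given as a unit quaternion [w, x, y, z].
In Python, from plant import get_obs, get_image, camera_model, close_job gives the robot as it stands.
- The arm moves only by the shell command python3 -m crank 'ROWS' [FORCE]. ROWS is JSON, a list of rows, each a list of 7 numbers: the shift along the tool's x, y, z in m, then the turn, a rotation vector about the tool's x, y, z in degrees, then the opening, from 0 (shut) to 1 (fully open). In form: [[dx, dy, dz, wx, wy, wz, fingers], ...]. A call has exactly 8 rows; each row shifts and turns the pose as measured when the row begins, along the tool's axes as they then stand; what a row does not reach is not made up. A row lasts 1/10 s, in which the tool goes at most 50 mm and 8.59 degrees, less where a joint would pass 70% of its speed; a pose out of reach is approached as far as the arm can. A call with a gripper value outside its range is refused whole. The fingers move at their own pace and stop on an object; FORCE is the grip in N (left out, the last holds). Time passes only in rows, so rows that do not move let the fingers close, or fill a call up. It gives the time, the measured TCP pose, the force and the opening at its end, in the units of the state.
- get_obs(): the state, without advancing time (a new reading comes with each control period).
- get_image(name): name is "scene" or "top"; returns the picture (400x640x3 uint8, red, green, blue); there is no depth.
- camera_model(name): a dict with "vertical_fov" (degrees; the focal length in pixels is half the picture's height over the tangent of half this angle, whatever the lens; pixels are square), "cx", "cy" (the principal point, pixels), "extrinsics" (4x4, takes a point from world to camera coordinates). Camera axes: x right, y down, z forward; pixel columns grow to the right and rows downward; lengths in m; the calibration is good to about 2 mm. A picture is of the moment at which its call begins. camera_model takes no time and is no camera call.
- close_job(): hands the job in, once; it reports no verdict.
The state is a dict: "time": time; "joints": joint angles; "joint_vel": joint speeds; "joint_torque": joint torques, N m; "tcp_pos": TCP position; "tcp_rot": TCP orientation; "ft_force": force on the tool from outside, world axes, zero at the start; "moment": the same for the moment, N m; "opening": opening from 0.0 (shut) to 1.0 (fully open).
Only numpy, scipy, OpenCV 4.12 (cv2) and the standard library are available. Lean on these libraries where they do the work, as an engineer would, in place of code of your own. Each camera call takes 0.05 s, during which the arm holds its last target.

## Task

Two flanged bushes stand in the blue tray; they look the same, but one is steel and one aluminium. Lift each of them clear in turn to feel which is heavier, stand the lighter one back in the tray, then slide the heavier one, flange down, over the spring spindle on the green foot, press it down against the spring until it is fully home with the snap-ring groove showing above it, and finish while still gripping it and holding it down there, so that I can slip the ring in. Leave the jam jar, the screwdriver and the tape measure where they are.

Things in the scene. Friction and masses are not known exactly. Their poses are not given: they have to be found in the camera images.
- bush_p: One of two flanged bushes that look exactly alike: black metal, standing flange down. Flange 60 mm across and 8 mm thick at the bottom, above it a plain barrel 44 mm across up to 48 mm total height, through bore 21 mm. Origin: centre of the underside; z up its axis. Take it by the barrel, from above.
- bush_q: The other bush: same shape, sizes, colour, origin and axes as bush_p. One of the two is steel, the other aluminium; the steel one weighs 0.15 to 0.4 kg more, and both weigh between 0.15 and 0.6 kg. Which of them stands at which end of the tray changes from run to run.
- tray: Fixed shallow blue sheet-steel tray, 170 mm (its x) by 270 mm (its y) outside, rim 18 mm high, with a brown cork liner whose top is 5 mm above the bench. Origin: centre of its underside. The bushes stand in it side by side along its y axis, 110 to 145 mm apart. A bench vice, 124 mm high, stands between tray and robot.
- foot: Fixed green cast foot, 120 x 120 x 12 mm with four bolts, that carries an upright steel spindle 18 mm in diameter with a coil spring and a steel spring plate round its lower half. Origin: centre of its underside, on the spindle's axis; z up.
- spindle_top (a point): Centre of the top end of the spindle, 135 mm above the bench; the last 6 mm taper to 10 mm diameter. The snap-ring groove lies 9 to 12 mm below the top.
- plate_top (a point): Centre of the upper face of the steel spring plate, a disc 66 mm in diameter round the spindle on top of the spring. It moves with the plate: 85 mm above the bench when free, 73 mm when pressed to its stop. A bush slid on to the spindle rests with its flange on this face.
- spring_plate (a joint): How far the spring plate has been pressed down, in m: 0 free, 0.012 at its stop (fully home). The spring pushes up with about 8 N when free and 12 N at the stop, more than either bush weighs, so it lifts the bush again as soon as nobody holds it down.
- jam_jar: Clear glass jar with a white lid, 64 mm across, 97 mm high, standing on the bench behind the work; origin at the centre of its underside. A bystander.
- screwdriver: Flat screwdriver with a black handle, 210 mm long, lying flat to the right of the spindle, along its own y; origin at the middle of its underside. A bystander.
- tape_measure: Yellow and black pocket tape measure lying flat, 62 x 81 x 33 mm; origin at the centre of its underside. A bystander.
Things that resemble listed ones, but are neither listed nor needed, are in the scene too. Several things look just like the foot: the one meant starts farthest to the robot's right.

How it is judged:
By the outcome, as a careful person would: the job done as asked, in the order asked, and still so for the second after the job is handed in, while the arm keeps its last pose, push and grip.
It also fails if it takes over 67 s, if anything falls off the work surface, if the arm or the gripper's body presses on something with over 40 N, if the wrist force passes 120 N, or if a joint passes its speed limit or range.

## Working session

There is one attempt and no reset: what is moved stays moved. The work goes in short steps, Python scripts to look and compute and a shell command to move; the robot and the scene stay as the last step left them, time stands still between calls to the robot, and variables do not carry over. Pictures are saved under pics/ and viewed, and the job is handed in when it is done.

```bash
ls; mkdir -p pics; python3 - <<'E'
from plant import *
import cv2
o=get_obs()
for k,v in o.items(): print(k,v)
for n in("scene","top"):
    im=get_image(n); cv2.imwrite(f"pics/{n}0.png",im[:,:,::-1]); print(camera_model(n))
E
```

```text
pics
time 0.0
joints [ 1.03889535e+00  2.45800697e-01  1.55904575e+00  4.18177811e-06
  1.33871632e+00 -1.74123860e-01]
joint_vel [-0.00068788  0.00115871  0.00171957 -0.00164508  0.00240955  0.00068231]
joint_torque [-3.34285087e-04 -4.29476094e+01 -3.26138020e+01 -9.69595612e-05
  5.20910180e-03 -1.82299641e-05]
tcp_pos [0.22733747 0.60833449 0.23017183]
tcp_rot [-3.42469193e-04  1.77936366e-01  9.84041503e-01 -9.23611808e-04]
ft_force [0.05813805 0.04533344 0.2440714 ]
moment [0.01074717 0.05221506 0.01554653]
opening 1.0002689529539672
{'vertical_fov': 45.489694549581756, 'cx': 316.3990989995786, 'cy': 206.4114657088804, 'extrinsics': array([[ 0.6594098 , -0.75148819,  0.02107632, -0.46907473],
       [-0.40273536, -0.37678417, -0.834169  ,  0.30022   ],
       [ 0.63480938,  0.54157104, -0.55110604,  0.96403049],
       [ 0.        ,  0.        ,  0.        ,  1.        ]])}
{'vertical_fov': 45.14380911907827, 'cx': 318.6739893572309, 'cy': 199.72272844628404, 'extrinsics': array([[-0.01881538, -0.99938285, -0.02966307, -0.06503564],
       [-0.98687078,  0.02332347, -0.15981889,  0.60955769],
       [ 0.1604121 ,  0.02626657, -0.98670057,  1.33782012],
       [ 0.        ,  0.        ,  0.        ,  1.        ]])}
```

View pics/scene0.png

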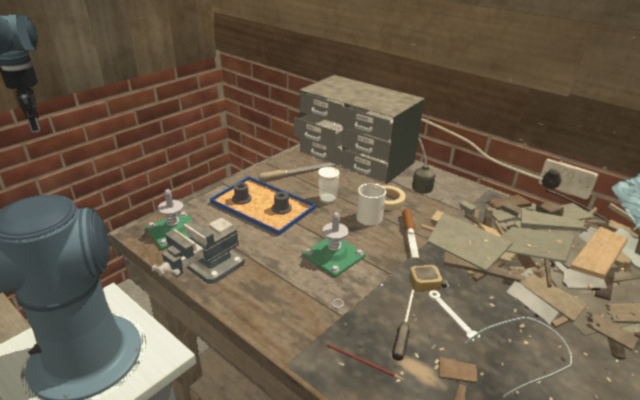

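View pics/top0.png

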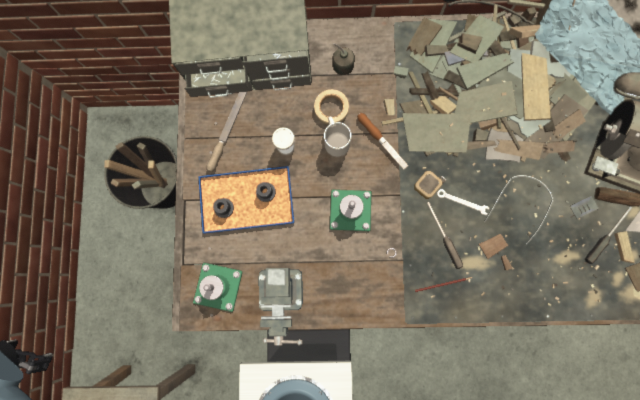

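The top view shows two green feet: (350,210) and (215,287). Image right is the robot's right, so the one at (350,210) should be the one meant. I'll confirm that in a crop and measure.

```bash
cat > h.py <<'E'
import numpy as np,cv2
from plant import *
def cam(n):
    m=camera_model(n); f=200/np.tan(np.radians(m["vertical_fov"])/2)
    return f,m["cx"],m["cy"],np.array(m["extrinsics"])
def proj(n,p):
    f,cx,cy,E=cam(n); q=E[:3,:3]@np.asarray(p,float)+E[:3,3]
    return np.array([cx+f*q[0]/q[2],cy+f*q[1]/q[2]])
def ray(n,u,v):
    f,cx,cy,E=cam(n); R=E[:3,:3]; c=-R.T@E[:3,3]
    d=R.T@np.array([(u-cx)/f,(v-cy)/f,1]); return c,d/np.linalg.norm(d)
def onz(n,u,v,z):
    c,d=ray(n,u,v); return c+d*(z-c[2])/d[2]
def tri(a,b):
    A=np.zeros((3,3));y=np.zeros(3)
    for n,(u,v) in (("scene",a),("top",b)):
        c,d=ray(n,u,v); P=np.eye(3)-np.outer(d,d); A+=P; y+=P@c
    return np.linalg.solve(A,y)
def crop(f,x0,y0,w,h,s,out):
    im=cv2.imread(f)[y0:y0+h,x0:x0+w]
    cv2.imwrite(out,cv2.resize(im,None,fx=s,fy=s,interpolation=cv2.INTER_CUBIC))
E
python3 - <<'E'
from h import *
a=cv2.imread("pics/top0.png"); b=cv2.imread("pics/scene0.png")
r=lambda im,x,y,w,h:cv2.resize(im[y:y+h,x:x+w],(400,300),interpolation=cv2.INTER_CUBIC)
cv2.imwrite("pics/c1.png",np.vstack([np.hstack([r(a,195,165,100,75),r(a,310,170,100,75)]),np.hstack([r(b,205,165,120,90),r(b,285,195,100,75)])]))
E
```

```text
(no output)
```

View pics/c1.png

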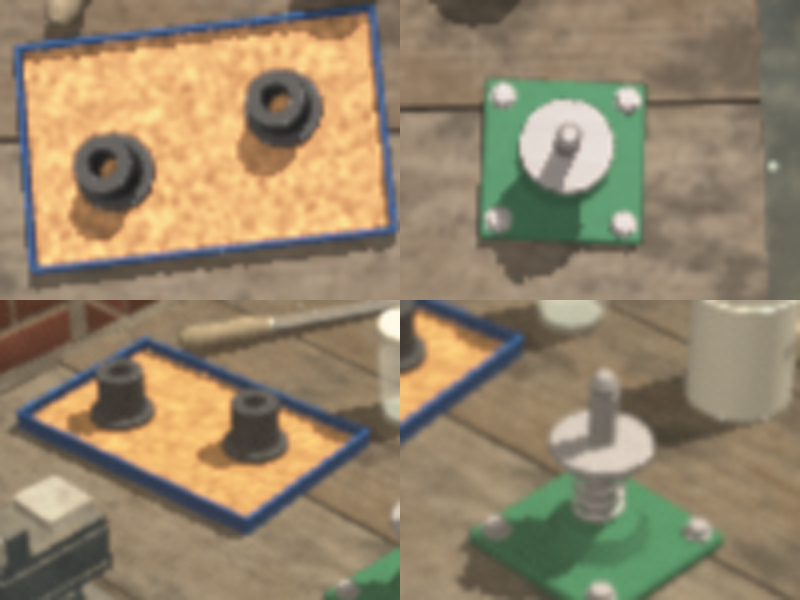

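The crop shows the spindle with plate at (350,210) in the top view, free of the tray. It is the rightmost foot, so it's the one meant. The bushes stand at about (221,207) and (264,191). Next I measure.

```bash
python3 - <<'E'
from h import *
I={n:cv2.imread(f"pics/{n}0.png") for n in("scene","top")}
def horiz(n,u,v):
    c,d=ray(n,u,v); return c[:2],d[:2]/np.linalg.norm(d[:2])
def axis(a,b):
    c1,d1=horiz("scene",*a);c2,d2=horiz("top",*b)
    t=np.linalg.solve(np.c_[d1,-d2],c2-c1); return c1+d1*t[0]
def blobs(im,roi,mask):
    x,y,w,h=roi; m=mask[y:y+h,x:x+w].astype(np.uint8)
    n,l,s,c=cv2.connectedComponentsWithStats(m)
    return [(s[i,4],np.round(c[i]+[x,y],2),s[i,:4]+[x,y,0,0]) for i in range(1,n) if s[i,4]>40]
D={}
for n,roi in(("top",(205,175,80,50)),("scene",(225,175,70,45))):
    hsv=cv2.cvtColor(I[n],cv2.COLOR_BGR2HSV)
    m=(hsv[...,2]<110)&(hsv[...,1]<110)
    D[n]=sorted(blobs(I[n],roi,m),key=lambda t:t[1][0]); print(n,D[n])
for i in range(2):
    a,b=D["scene"][i][1],D["top"][i][1]
    print(i,"axis",axis(a,b),"top@z.03",onz("top",*b,.03),"scene@z.025",onz("scene",*a,.025))
# green + plate
for n,roi in(("top",(325,180,60,60)),("scene",(300,205,70,75))):
    hsv=cv2.cvtColor(I[n],cv2.COLOR_BGR2HSV)
    g=(hsv[...,0]>55)&(hsv[...,0]<95)&(hsv[...,1]>90)
    w=(hsv[...,2]>150)&(hsv[...,1]<40)
    print(n,"green",blobs(I[n],roi,g),"white",blobs(I[n],roi,w))
for n in I:
    hsv=cv2.cvtColor(I[n],cv2.COLOR_BGR2HSV)
    print(n,"blue",[b for b in blobs(I[n],(0,100,330,200),(hsv[...,0]>105)&(hsv[...,0]<125)&(hsv[...,1]>120))])
E
```

```text
top [(np.int32(254), array([223.13, 208.35]), array([215, 200,  18,  18])), (np.int32(231), array([265.13, 192.68]), array([257, 184,  18,  18]))]
scene [(np.int32(153), array([236.5 , 213.88]), array([225, 206,  29,  14])), (np.int32(841), array([263.45, 193.85]), array([225, 175,  70,  39]))]
0 axis [0.68339534 0.3432533 ] top@z.03 [0.59200873 0.2027639  0.03      ] scene@z.025 [0.51783244 0.13184197 0.025     ]
1 axis [ 0.43801478 -0.07382876] top@z.03 [0.63563115 0.0793307  0.03      ] scene@z.025 [0.64362045 0.15429567 0.025     ]
top green [(np.int32(713), array([349.62, 212.76]), array([331, 191,  39,  39]))] white [(np.int32(366), array([351.74, 204.92]), array([340, 195,  24,  23]))]
scene green [(np.int32(77), array([320.22, 245.36]), array([312, 240,  15,  10])), (np.int32(508), array([342.69, 257.61]), array([322, 242,  40,  33]))] white [(np.int32(50), array([327.56, 226.84]), array([323, 223,  10,   8])), (np.int32(173), array([338.81, 231.99]), array([326, 224,  22,  14]))]
scene blue []
top blue []
```

```bash
python3 - <<'E'
from h import *
I={n:cv2.imread(f"pics/{n}0.png") for n in("scene","top")}
hs={n:cv2.cvtColor(I[n],cv2.COLOR_BGR2HSV) for n in I}
for x,y,w,h in((230,178,22,30),(270,186,24,32)):
    for T in(70,80,90):
        m=((hs["scene"][y:y+h,x:x+w,2]<T)&(hs["scene"][y:y+h,x:x+w,1]<110)).astype(np.uint8)
        n,l,s,c=cv2.connectedComponentsWithStats(m); i=1+np.argmax(s[1:,4]); b=s[i,:4]+[x,y,0,0]
        rows=[(r+y,)+tuple((np.where(l[r]==i)[0]+x)[[0,-1]]) for r in range(h) if (l[r]==i).any()]
        print(T,s[i,4],c[i]+[x,y],b); 
    print(rows)
# predictions
for p in((.592,.203),(.636,.079)):
    for z in(.005,.03,.053): print(p,z,proj("scene",[*p,z]).round(1),proj("top",[*p,z]).round(1))
m=(hs["top"][...,2]>130)&(hs["top"][...,1]<50); m=m[190:225,335:370].astype(np.uint8)
c,_=cv2.findContours(m,0,1); c=max(c,key=cv2.contourArea); print(cv2.minEnclosingCircle(c), cv2.fitEllipse(cv2.convexHull(c)))
u,v=np.array(cv2.fitEllipse(cv2.convexHull(c))[0])+[335,190]; print("plate top",u,v,onz("top",u,v,.085))
p=onz("top",u,v,.085)
for z in(0,.012,.085,.135): print(z,proj("scene",[*p[:2],z]),proj("top",[*p[:2],z]))
y,x=190,318
crop("pics/scene0.png",315,195,50,50,12,"pics/c2.png"); crop("pics/top0.png",325,185,50,50,12,"pics/c3.png")
E
```

```text
70 109 [240.2293578  195.22018349] [234 190  13  12]
80 150 [240.00666667 195.32666667] [233 189  15  14]
90 165 [240.04848485 195.42424242] [233 189  16  14]
[(189, np.int64(235), np.int64(246)), (190, np.int64(235), np.int64(246)), (191, np.int64(235), np.int64(246)), (192, np.int64(235), np.int64(246)), (193, np.int64(235), np.int64(247)), (194, np.int64(235), np.int64(247)), (195, np.int64(235), np.int64(247)), (196, np.int64(234), np.int64(248)), (197, np.int64(233), np.int64(247)), (198, np.int64(233), np.int64(247)), (199, np.int64(233), np.int64(246)), (200, np.int64(233), np.int64(244)), (201, np.int64(233), np.int64(240)), (202, np.int64(234), np.int64(238))]
70 107 [280.40186916 204.43925234] [274 200  13  10]
80 153 [279.88888889 204.99346405] [273 199  15  14]
90 182 [280.19230769 204.9010989 ] [272 198  17  15]
[(198, np.int64(275), np.int64(287)), (199, np.int64(275), np.int64(287)), (200, np.int64(275), np.int64(287)), (201, np.int64(275), np.int64(287)), (202, np.int64(275), np.int64(287)), (203, np.int64(275), np.int64(287)), (204, np.int64(275), np.int64(287)), (20
[... 379 characters left out ...]
3.  208.4]
(0.592, 0.203) 0.053 [239.1 186.6] [221.2 207.2]
(0.636, 0.079) 0.005 [279.5 209.8] [266.4 194. ]
(0.636, 0.079) 0.03 [279.3 202.7] [265.2 192.6]
(0.636, 0.079) 0.053 [279.1 196.1] [264.1 191.2]
((16.314815521240234, 15.94444465637207), 11.982741355895996) ((16.39496421813965, 15.737119674682617), (23.105854034423828, 23.87057876586914), 105.62263488769531)
plate top 351.39496421813965 205.73711967468262 [ 0.58287371 -0.16996273  0.085     ]
0 [332.91702791 256.15989889] [350.32184891 209.96431023]
0.012 [333.10311995 252.56065716] [350.46563574 209.39790853]
0.085 [334.27955094 229.80708064] [351.39496422 205.73711967]
0.135 [335.13210563 213.31765758] [352.09120643 202.99449874]
```

View pics/c2.png

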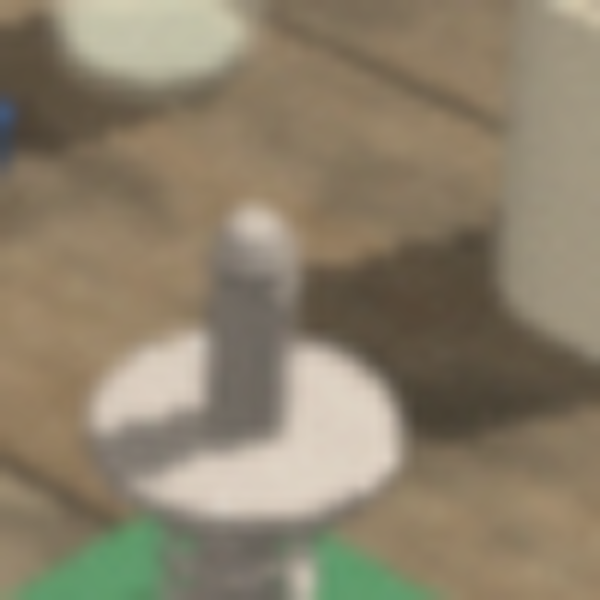

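View pics/c3.png

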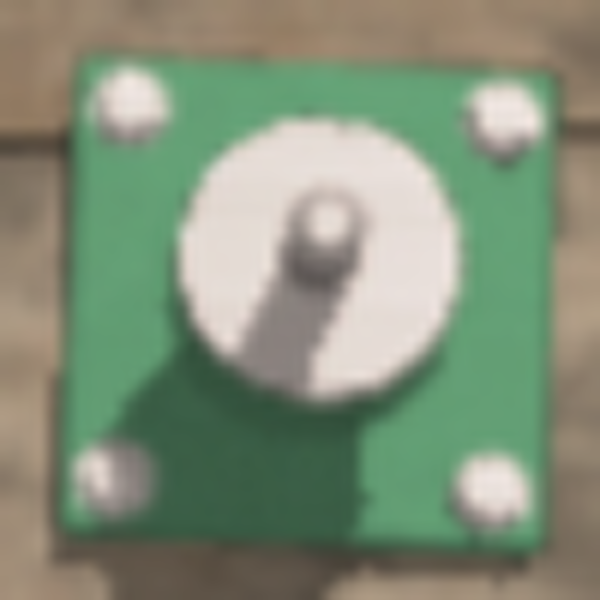

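Spindle axis ≈ (0.583, -0.170). The bushes are at ≈ (0.592, 0.203) and (0.636, 0.079), and both views agree to under a pixel. I move to the left bush first.

```bash
cat > go.py <<'E'
import sys
from h import *
from scipy.spatial.transform import Rotation as Ro
# usage: go.py x y z  -> delta in tool axes, yaw info, tilt fix
o=get_obs(); q=o["tcp_rot"]; R=Ro.from_quat([q[1],q[2],q[3],q[0]]).as_matrix()
p=np.array(o["tcp_pos"]); t=np.array([float(a) for a in sys.argv[1:4]])
yaw=np.degrees(np.arctan2(R[1,1],R[0,1]))
print("t",round(o["time"],2),"p",p.round(4),"yawY",round(yaw,1),"z",R[:,2].round(3),"F",np.round(o["ft_force"],1),"op",round(o["opening"],3),"j",np.round(o["joints"],2))
print("dtool mm",(R.T@(t-p)*1000).round(1))
zt=np.cross(R[:,2],[0,0,-1]); print("tilt fix deg (tool)",np.degrees(R.T@zt).round(2))
E
python3 -m crank '[[-0.042,-0.022,0,0,0,0,1],[-0.042,-0.022,0,0,0,0,1],[-0.042,-0.022,0,0,0,0,1],[-0.042,-0.022,0,0,0,0,1],[-0.042,-0.022,0,0,0,0,1],[-0.042,-0.022,0,0,0,0,1],[-0.042,-0.022,0,0,0,0,1],[-0.042,-0.022,0,0,0,0,1]]'; python3 go.py .592 .203 .12
```

```text
time: 0.9
tcp_pos: [0.484, 0.3193, 0.2261]
tcp_rot: [-0.002, 0.172, 0.985, -0.003]
ft_force: [0.6, -0.6, -0.4]
opening: 0.999
t 0.9 p [0.484  0.3193 0.2261] yawY 70.2 z [-0.006 -0.004 -1.   ] F [ 0.6 -0.6 -0.4] op 0.999 j [ 0.39  0.09  1.74 -0.    1.32 -0.84]
dtool mm [-141.5  -72.2  106. ]
tilt fix deg (tool) [-0.33 -0.23  0.  ]
```

```bash
python3 -m crank '[[-0.037,-0.019,0,0,0,0,1],[-0.037,-0.019,0,0,0,0,1],[-0.037,-0.019,0,0,0,0,1],[-0.035,-0.018,0,0,0,0,1],[0,0,0.026,0,0,7.5,1],[0,0,0.026,0,0,7.5,1],[0,0,0.026,0,0,7.5,1],[0,0,0.026,0,0,7.5,1]]'; python3 go.py .592 .203 .022
```

```text
time: 1.7
tcp_pos: [0.6051, 0.1856, 0.1205]
tcp_rot: [0.001, 0.435, 0.9, -0.002]
ft_force: [0.7, -0.5, -0.4]
opening: 1.0
t 1.7 p [0.6051 0.1856 0.1205] yawY 38.4 z [ 0.001 -0.004 -1.   ] F [ 0.7 -0.5 -0.4] op 1.0 j [ 0.12  0.32  1.68 -0.    1.14 -0.55]
dtool mm [22.1  0.7 98.4]
tilt fix deg (tool) [-0.12  0.21  0.  ]
```

```bash
python3 -m crank '[[0.011,0,0,0,0,0,1],[0.008,0,0,0,0,0,1],[0,0,0.02,0,0,0,1],[0,0,0.01,0,0,0,1],[0,0,0,0,0,0,1],[0,0,0,0,0,0,1],[0,0,0,0,0,0,1],[0,0,0,0,0,0,1]]' 40; python3 go.py .592 .203 .022
python3 - <<'E'
from h import *
for n in("scene","top"): cv2.imwrite(f"pics/{n}1.png",get_image(n)[:,:,::-1])
a=cv2.imread("pics/top1.png"); b=cv2.imread("pics/scene1.png")
r=lambda im,x,y,w,h:cv2.resize(im[y:y+h,x:x+w],(400,400),interpolation=cv2.INTER_CUBIC)
cv2.imwrite("pics/c4.png",np.hstack([r(a,190,160,110,110),r(b,200,130,110,110)]))
o=get_obs();print(o["ft_force"],o["tcp_pos"])
E
```

```text
time: 2.5
tcp_pos: [0.5919, 0.204, 0.093]
tcp_rot: [0.002, 0.43, 0.903, -0.001]
ft_force: [0.4, -0.3, -0.9]
opening: 1.004
t 2.5 p [0.5919 0.204  0.093 ] yawY 39.1 z [ 0.002 -0.003 -1.   ] F [ 0.4 -0.3 -0.9] op 1.004 j [ 0.15  0.34  1.71 -0.    1.09 -0.53]
dtool mm [-0.6 -0.5 71. ]
tilt fix deg (tool) [-0.03  0.22  0.  ]
[ 0.11522274  0.29479237 -0.29202281] [0.59186641 0.2038941  0.09285775]
```

View pics/c4.png

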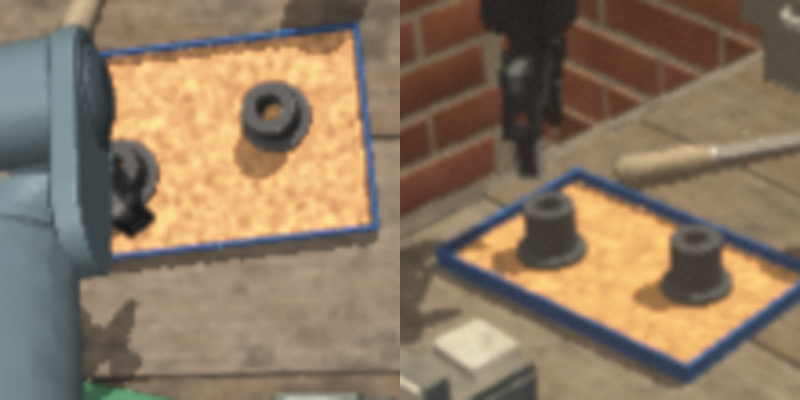

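```bash
python3 - <<'E'
from h import *
p=np.array([.5919,.2039,.093]);y=np.array([np.cos(np.radians(39)),np.sin(np.radians(39)),0])
for s in(-.05,0,.05):
  for dz in(0,.013,.05): print(s,dz,proj("scene",p+s*y+[0,0,dz]).round(1),proj("top",p+s*y+[0,0,dz]).round(1))
crop("pics/scene1.png",215,125,50,60,10,"pics/c5.png")
E
```

```text
-0.05 0 [234.8 183.5] [228.7 218.7]
-0.05 0.013 [234.5 179.6] [227.7 218.2]
-0.05 0.05 [233.5 168.1] [224.7 216.5]
0 0 [238.  174.8] [217.6 205.2]
0 0.013 [237.6 171. ] [216.5 204.5]
0 0.05 [236.7 159.7] [213.3 202.4]
0.05 0 [240.9 166.7] [206.7 191.8]
0.05 0.013 [240.6 162.8] [205.5 191. ]
0.05 0.05 [239.8 151.8] [202.  188.6]
```

View pics/c5.png

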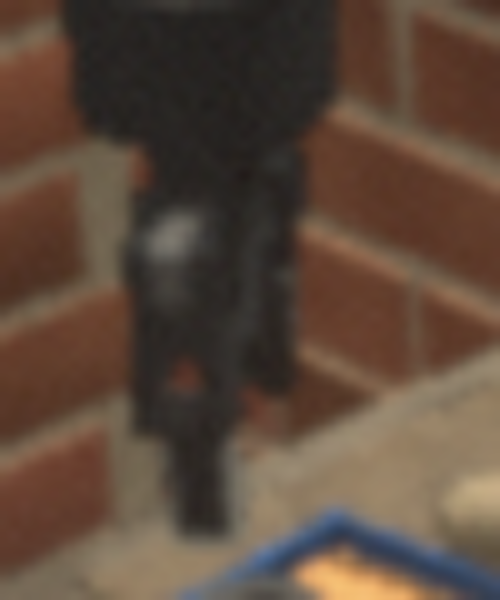

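```bash
python3 -m crank '[[0,0,0.02,0,0.1,0,1],[0,0,0.018,0,0.1,0,1],[0,0,0.012,0,0,0,1],[0,0,0.008,0,0,0,1],[0,0,0.003,0,0,0,1],[0,0,0,0,0,0,1],[0,0,0,0,0,0,0.3],[0,0,0,0,0,0,0.3]]' 40; python3 go.py .592 .203 .022
```

```text
time: 3.4
tcp_pos: [0.5937, 0.2038, 0.0305]
tcp_rot: [0.001, 0.43, 0.903, 0.001]
ft_force: [-0.3, 0.4, -0.0]
opening: 0.69
t 3.4 p [0.5937 0.2038 0.0305] yawY 39.1 z [ 0.003 -0.    -1.   ] F [-0.3  0.4 -0. ] op 0.69 j [ 0.15  0.44  1.71 -0.    0.98 -0.53]
dtool mm [ 0.5 -1.8  8.4]
tilt fix deg (tool) [0.11 0.11 0.  ]
```

```bash
python3 -m crank '[[0,0,0.005,0,0,0,0.65],[0,-0.001,0.003,0,0,0,0.65],[0,0,0,0,0,0,0.2],[0,0,0,0,0,0,0.2],[0,0,0,0,0,0,0.2],[0,0,0,0,0,0,0.2],[0,0,0,0,0,0,0.2],[0,0,0,0,0,0,0.2]]' 40; python3 go.py .592 .203 .022
```

```text
time: 4.2
tcp_pos: [0.5948, 0.2036, 0.024]
tcp_rot: [0.003, 0.43, 0.903, 0.002]
ft_force: [0.6, 0.4, 0.9]
opening: 0.474
t 4.2 p [0.5948 0.2036 0.024 ] yawY 39.1 z [ 0.008  0.001 -1.   ] F [0.6 0.4 0.9] op 0.474 j [ 0.15  0.45  1.72 -0.    0.97 -0.53]
dtool mm [ 1.3 -2.6  1.9]
tilt fix deg (tool) [0.38 0.24 0.  ]
```

```bash
python3 -m crank '[[0,0,0,0,0,0,0.2],[0,0,-0.003,0,0,0,0.2],[0,0,-0.012,0,0,0,0.2],[0,0,-0.015,0,0,0,0.2],[0,0,-0.015,0,0,0,0.2],[0,0,-0.005,0,0,0,0.2],[0,0,0,0,0,0,0.2],[0,0,0,0,0,0,0.2]]' 60; python3 go.py .592 .203 .022
python3 - <<'E'
from h import *
F=[];T=[]
for i in range(4):
    o=get_obs(); F.append(o["ft_force"])
    im=get_image("scene")
    T.append(o["joint_torque"])
print(np.round(F,2),np.round(T,2))
cv2.imwrite("pics/s2.png",im[:,:,::-1]); crop("pics/s2.png",205,120,100,100,5,"pics/c6.png")
E
```

```text
time: 5.0
tcp_pos: [0.5935, 0.2033, 0.0785]
tcp_rot: [0.003, 0.43, 0.903, 0.002]
ft_force: [0.3, -0.3, -2.8]
opening: 0.473
t 5.0 p [0.5935 0.2033 0.0785] yawY 39.1 z [ 0.007  0.001 -1.   ] F [ 0.3 -0.3 -2.8] op 0.473 j [ 0.15  0.36  1.71 -0.    1.06 -0.53]
dtool mm [ 0.9 -1.7 56.4]
tilt fix deg (tool) [0.31 0.21 0.  ]
[[ 0.31 -0.34 -2.8 ]
 [ 0.52  1.12 -2.56]
 [ 0.61 -0.53 -1.6 ]
 [-0.16 -0.19 -1.79]] [[ 2.000e-02 -4.514e+01 -2.954e+01  0.000e+00 -2.000e-02 -0.000e+00]
 [-1.000e-02 -4.437e+01 -2.878e+01 -0.000e+00  1.000e-02 -0.000e+00]
 [ 2.000e-02 -4.504e+01 -2.935e+01  0.000e+00 -1.000e-02  0.000e+00]
 [ 1.000e-02 -4.513e+01 -2.947e+01  0.000e+00 -2.000e-02  0.000e+00]]
```

View pics/c6.png

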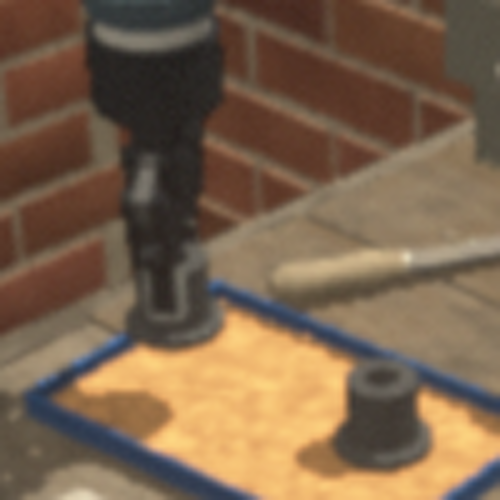

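The bush is lifted clear and reads about -2.2 N. I stand it back where it was.

```bash
python3 -m crank '[[0,-0.001,-0.0,0,0,0,0.2],[0,0,0.012,0,0,0,0.2],[0,0,0.014,0,0,0,0.2],[0,0,0.014,0,0,0,0.2],[0,0,0.008,0.1,0.1,0,0.2],[0,0,0.003,0.1,0.1,0,0.2],[0,0,0,0,0,0,0.2],[0,0,0,0,0,0,0.2]]'; python3 go.py .592 .203 .0235
```

```text
time: 6.0
tcp_pos: [0.5922, 0.2025, 0.0242]
tcp_rot: [-0.003, 0.43, 0.903, -0.002]
ft_force: [0.0, -0.0, -2.7]
opening: 0.473
t 6.0 p [0.5922 0.2025 0.0242] yawY 39.1 z [-0.006 -0.001 -1.   ] F [ 0.  -0.  -2.7] op 0.473 j [ 0.15  0.45  1.71  0.    0.98 -0.53]
dtool mm [0.5 0.2 0.7]
tilt fix deg (tool) [-0.29 -0.19  0.  ]
```

```bash
python3 -m crank '[[0,0,0.001,-0.1,-0.1,0,0.2],[0,0,0.001,0,0,0,0.2],[0,0,0,0,0,0,0.2],[0,0,0,0,0,0,0.6],[0,0,0,0,0,0,0.75],[0,0,0,0,0,0,0.85],[0,0,0,0,0,0,1],[0,0,0,0,0,0,1]]'; python3 go.py .592 .203 .10
```

```text
time: 6.8
tcp_pos: [0.5922, 0.2025, 0.0225]
tcp_rot: [-0.002, 0.43, 0.903, -0.002]
ft_force: [0.1, 0.2, -0.8]
opening: 0.997
t 6.8 p [0.5922 0.2025 0.0225] yawY 39.1 z [-0.006 -0.002 -1.   ] F [ 0.1  0.2 -0.8] op 0.997 j [ 0.15  0.45  1.71 -0.    0.98 -0.53]
dtool mm [  0.7  -0.3 -77.5]
tilt fix deg (tool) [-0.32 -0.14  0.  ]
```

```bash
python3 -m crank '[[0,0,-0.02,0,0,0,1],[0,0,-0.03,0,0,0,1],[0,0,-0.02,0,0,0,1],[-0.02,-0.008,0,0,0,0,1],[-0.032,-0.011,0,0,0,0,1],[-0.032,-0.011,0,0,0,0,1],[-0.02,-0.007,0,0,0,0,1],[-0.008,-0.004,0,0,0,0,1]]'; python3 go.py .636 .079 .0225; python3 -m crank '[[0,0,0,0,0,0,1],[0,0,0,0,0,0,1],[0,0,0,0,0,0,1],[0,0,0,0,0,0,1],[0,0,0,0,0,0,1],[0,0,0,0,0,0,1],[0,0,0,0,0,0,1],[0,0,0,0,0,0,1]]'; python3 go.py .636 .079 .0225
```

```text
time: 7.6
tcp_pos: [0.6324, 0.0878, 0.095]
tcp_rot: [-0.002, 0.428, 0.904, -0.002]
ft_force: [-0.9, 0.2, 0.0]
opening: 1.0
t 7.6 p [0.6324 0.0878 0.095 ] yawY 39.3 z [-0.006 -0.002 -1.   ] F [-0.9  0.2  0. ] op 1.0 j [-0.04  0.37  1.67 -0.    1.11 -0.72]
dtool mm [-9.2 -2.4 72.5]
tilt fix deg (tool) [-0.31 -0.11  0.  ]
time: 8.4
tcp_pos: [0.6306, 0.0913, 0.0942]
tcp_rot: [-0.003, 0.426, 0.905, -0.002]
ft_force: [1.0, -0.5, -0.1]
opening: 1.0
t 8.4 p [0.6306 0.0913 0.0942] yawY 39.5 z [-0.007 -0.001 -1.   ] F [ 1.  -0.5 -0.1] op 1.0 j [-0.03  0.37  1.67 -0.    1.11 -0.72]
dtool mm [-13.2  -3.2  71.7]
tilt fix deg (tool) [-0.36 -0.23  0.  ]
```

```bash
python3 - <<'E'
from h import *
for n in("scene","top"): cv2.imwrite(f"pics/{n}3.png",get_image(n)[:,:,::-1])
a=cv2.imread("pics/top3.png"); b=cv2.imread("pics/scene3.png")
r=lambda im,x,y,w,h:cv2.resize(im[y:y+h,x:x+w],(400,400),interpolation=cv2.INTER_CUBIC)
cv2.imwrite("pics/c7.png",np.hstack([r(a,190,160,110,110),r(b,220,130,90,90)]))
E
```

```text
(no output)
```

View pics/c7.png

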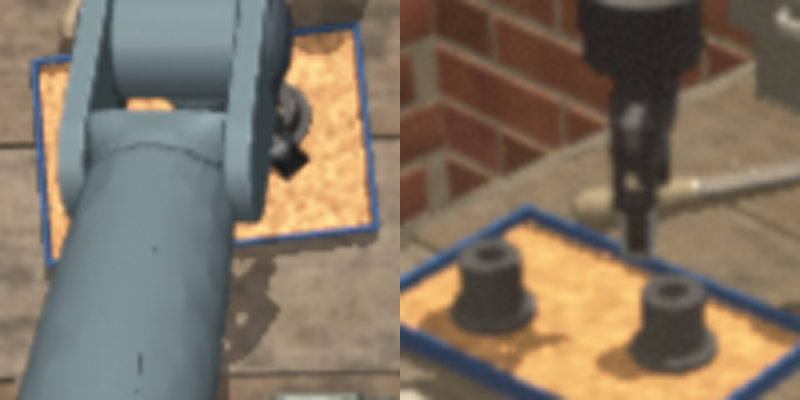

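The left bush stands upright again. I take the second one: 13 mm correction, then descend.

```bash
python3 -m crank '[[-0.008,-0.002,0,0,0,0,1],[-0.006,-0.002,0.01,-0.1,-0.1,0,1],[0,0,0.018,-0.1,-0.1,0,1],[0,0,0.018,0,0,0,1],[0,0,0.012,0,0,0,1],[0,0,0.007,0,0,0,0.8],[0,0,0.001,0,0,0,0.7],[0,0,0,0,0,0,0.7]]' 40; python3 go.py .636 .079 .0235
```

```text
time: 9.3
tcp_pos: [0.6384, 0.074, 0.0241]
tcp_rot: [0.0, 0.428, 0.904, -0.001]
ft_force: [0.7, 2.3, 1.2]
opening: 0.702
t 9.3 p [0.6384 0.074  0.0241] yawY 39.4 z [ 0.    -0.001 -1.   ] F [0.7 2.3 1.2] op 0.702 j [-0.06  0.48  1.67 -0.    0.99 -0.75]
dtool mm [5.4 1.4 0.6]
tilt fix deg (tool) [-0.05  0.06  0.  ]
```

```bash
python3 -m crank '[[0.004,0,0,0,0,0,0.7],[0.001,0,0,0,0,0,0.7],[0,0,0,0,0,0,0.2],[0,0,0,0,0,0,0.2],[0,0,0,0,0,0,0.2],[0,0,0,0,0,0,0.2],[0,0,0,0,0,0,0.2],[0,0,0,0,0,0,0.2]]' 40; python3 go.py .636 .079 .0235
```

```text
time: 10.1
tcp_pos: [0.6385, 0.079, 0.0281]
tcp_rot: [0.005, 0.427, 0.904, 0.002]
ft_force: [0.9, 0.8, -0.9]
opening: 0.482
t 10.1 p [0.6385 0.079  0.0281] yawY 39.4 z [ 0.01  -0.001 -1.   ] F [ 0.9  0.8 -0.9] op 0.482 j [-0.05  0.47  1.68 -0.    0.98 -0.74]
dtool mm [ 1.6 -2.   4.6]
tilt fix deg (tool) [0.41 0.39 0.  ]
```

```bash
python3 -m crank '[[0,0,0,0,0,0,0.2],[0,0,-0.003,0,0,0,0.2],[0,0,-0.012,0,0,0,0.2],[0,0,-0.015,0,0,0,0.2],[0,0,-0.015,0,0,0,0.2],[0,0,-0.005,0,0,0,0.2],[0,0,0,0,0,0,0.2],[0,0,0,0,0,0,0.2]]' 60; python3 go.py .636 .079 .0235
python3 - <<'E'
from h import *
F=[];T=[]
for i in range(4):
    o=get_obs(); F.append(o["ft_force"])
    im=get_image("scene")
    T.append(o["joint_torque"])
print(np.round(F,2),np.round(T,2))
cv2.imwrite("pics/s4.png",im[:,:,::-1]); crop("pics/s4.png",225,120,100,100,5,"pics/c8.png")
E
```

```text
time: 10.9
tcp_pos: [0.6345, 0.0788, 0.0799]
tcp_rot: [0.001, 0.427, 0.904, -0.0]
ft_force: [-0.6, -0.6, -5.6]
opening: 0.48
t 10.9 p [0.6345 0.0788 0.0799] yawY 39.4 z [ 0.002 -0.001 -1.   ] F [-0.6 -0.6 -5.6] op 0.48 j [-0.05  0.39  1.67 -0.    1.08 -0.74]
dtool mm [-0.6  1.3 56.4]
tilt fix deg (tool) [0.03 0.12 0.  ]
[[-0.56 -0.59 -5.57]
 [ 0.41  0.5  -4.69]
 [ 0.62 -0.22 -5.6 ]
 [-0.44 -1.06 -5.57]] [[ 2.000e-02 -4.838e+01 -3.126e+01 -1.000e-02 -1.000e-02 -0.000e+00]
 [ 0.000e+00 -4.756e+01 -3.050e+01 -1.000e-02  2.000e-02  0.000e+00]
 [ 2.000e-02 -4.826e+01 -3.107e+01 -1.000e-02 -0.000e+00 -0.000e+00]
 [ 0.000e+00 -4.837e+01 -3.121e+01 -1.000e-02 -2.000e-02 -0.000e+00]]
```

View pics/c8.png

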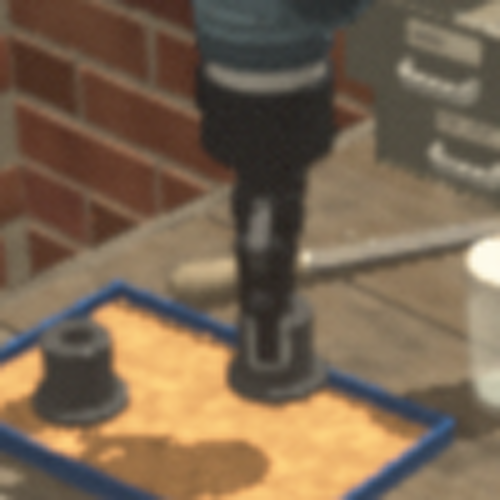

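Bush at the right end reads -5.4 N against -2.2 N for the left one, so the one in hand is the heavier. Now I check where it sits in the jaws.

```bash
python3 - <<'E'
from h import *
p=np.array([.6345,.0788])
for z in(.057,.061,.065): print(z,proj("scene",[*p,z]).round(2))
im=cv2.imread("pics/s4.png"); g=cv2.cvtColor(im,cv2.COLOR_BGR2HSV)
for y in range(184,201):
    xs=[x for x in range(262,300) if g[y,x,2]<95 and g[y,x,1]<100]
    print(y,xs[0],xs[-1],(xs[0]+xs[-1])/2) if xs else 0
a=onz("scene",280,190,.061);b=onz("scene",281,190,.061);print((b-a)*1000)
E
```

```text
0.057 [278.77 195.14]
0.061 [278.74 193.97]
0.065 [278.71 192.79]
184 262 286 274.0
185 263 286 274.5
186 267 286 276.5
187 268 286 277.0
188 270 286 278.0
189 272 286 279.0
190 273 286 279.5
191 272 287 279.5
192 272 287 279.5
193 271 287 279.0
194 271 287 279.0
195 271 291 281.0
196 271 293 282.0
197 272 295 283.5
198 273 298 285.5
199 276 299 287.5
200 299 299 299.0
[ 1.99763798 -2.12449333  0.        ]
```

Flange spans px 270.6–290.6 against an expected 278.7, so the bush is about 4 mm off along tool x. I set it down and regrip turned by 90° so that it is centred on both axes.

```bash
python3 -m crank '[[0,0,0.003,0,0,0,0.2],[0,0,0.012,0,0,0,0.2],[0,0,0.014,0,0,0,0.2],[0,0,0.013,0,0,0,0.2],[0,0,0.007,0,0,0,0.2],[0,0,0.002,0,0,0,0.2],[0,0,0,0,0,0,0.2],[0,0,0,0,0,0,0.2]]'; python3 go.py .636 .079 .0235
```

```text
time: 11.9
tcp_pos: [0.6338, 0.0785, 0.0281]
tcp_rot: [-0.003, 0.427, 0.904, -0.003]
ft_force: [-1.0, 0.0, -2.0]
opening: 0.479
t 11.9 p [0.6338 0.0785 0.0281] yawY 39.4 z [-0.008 -0.002 -1.   ] F [-1.  0. -2.] op 0.479 j [-0.05  0.47  1.68 -0.    1.   -0.74]
dtool mm [-1.   2.   4.6]
tilt fix deg (tool) [-0.42 -0.18  0.  ]
```

```bash
python3 -m crank '[[0,0,0.001,0,0,0,0.2],[0,0,0,-0.2,-0.1,0,0.2],[0,0,0,0,0,0,0.7],[-0.003,0,0,0,0,0,1],[0,0,0,0,0,0,1],[0,0,0,0,0,6,1],[0,0,0,0,0,8,1],[0,0,0,0,0,8,1]]'; python3 -m crank '[[0,0,0,0,0,8,1],[0,0,0,0,0,8,1],[0,0,0,0,0,8,1],[0,0,0,0,0,8,1],[0,0,0,0,0,8,1],[0,0,0,0,0,8,1],[0,0,0,0,0,6,1],[0,0,0,0,0,3,1]]'; python3 go.py .636 .079 .0235
```

```text
time: 12.7
tcp_pos: [0.6388, 0.0755, 0.0288]
tcp_rot: [0.001, 0.598, 0.802, -0.0]
ft_force: [0.2, -0.5, -0.6]
opening: 0.996
time: 13.5
tcp_pos: [0.6423, 0.0747, 0.0298]
tcp_rot: [0.002, 0.917, 0.399, 0.003]
ft_force: [-0.5, -0.5, -0.1]
opening: 0.999
t 13.5 p [0.6423 0.0747 0.0298] yawY -43.0 z [ 0.008 -0.002 -1.   ] F [-0.5 -0.5 -0.1] op 0.999 j [-0.06  0.47  1.67 -0.    0.99  0.69]
dtool mm [-1.2 -7.6  6.3]
tilt fix deg (tool) [ 0.41 -0.26  0.  ]
```

```bash
python3 -m crank '[[0,0,0,0.2,-0.1,6,1],[0,0,0,0.2,-0.1,1.5,1],[0,0,0,0,0,0,1],[0,0,0.002,0,0,0,1],[0,0,0.002,0,0,0,1],[0,0,0,0,0,0,1],[0,0,0,0,0,0,1],[0,0,0,0,0,0,1]]'; python3 go.py .6363 .0754 .0250
```

```text
time: 14.3
tcp_pos: [0.6434, 0.0745, 0.0256]
tcp_rot: [-0.0, 0.941, 0.338, 0.002]
ft_force: [0.4, 0.3, -1.0]
opening: 1.0
t 14.3 p [0.6434 0.0745 0.0256] yawY -50.5 z [ 0.003  0.001 -1.   ] F [ 0.4  0.3 -1. ] op 1.0 j [-0.06  0.49  1.66  0.    0.99  0.82]
dtool mm [-4.9 -5.3  0.6]
tilt fix deg (tool) [ 0.05 -0.18  0.  ]
```

```bash
python3 -m crank '[[-0.003,-0.003,0,0,0,0,0.75],[-0.002,-0.002,0,0,0,0,0.65],[0,0,0,0,0,0,0.65],[0,0,0,0,0,0,0.65],[0,0,0,0,0,0,0.65],[0,0,0,0,0,0,0.65],[0,0,0,0,0,0,0.65],[0,0,0,0,0,0,0.65]]' 40; python3 go.py .6363 .0754 .0250
```

```text
time: 15.1
tcp_pos: [0.6358, 0.0752, 0.0259]
tcp_rot: [-0.0, 0.941, 0.338, 0.002]
ft_force: [0.8, 0.1, 0.1]
opening: 0.647
t 15.1 p [0.6358 0.0752 0.0259] yawY -50.5 z [ 0.003  0.001 -1.   ] F [0.8 0.1 0.1] op 0.647 j [-0.06  0.47  1.68  0.    0.99  0.82]
dtool mm [0.5 0.2 0.9]
tilt fix deg (tool) [ 0.06 -0.2   0.  ]
```

```bash
python3 -m crank '[[0,0,0.001,0,0,0,0.2],[0,0,0,0,0,0,0.2],[0,0,0,0,0,0,0.2],[0,0,0,0,0,0,0.2],[0,0,0,0,0,0,0.2],[0,0,0,0,0,0,0.2],[0,0,0,0,0,0,0.2],[0,0,0,0,0,0,0.2]]' 40; python3 go.py .6363 .0754 .0250
```

```text
time: 15.9
tcp_pos: [0.6357, 0.0759, 0.0255]
tcp_rot: [-0.001, 0.941, 0.338, 0.002]
ft_force: [-1.3, 0.5, 1.3]
opening: 0.481
t 15.9 p [0.6357 0.0759 0.0255] yawY -50.5 z [ 0.002  0.002 -1.   ] F [-1.3  0.5  1.3] op 0.481 j [-0.06  0.47  1.68  0.    0.99  0.82]
dtool mm [0.2 0.8 0.5]
tilt fix deg (tool) [-0.02 -0.19  0.  ]
```

```bash
python3 -m crank '[[0,0,0,0,0,0,0.2],[0,0,0,0,0,0,0.2],[0,0,-0.005,0,0,0,0.2],[0,0,-0.02,0,0,0,0.2],[0,0,-0.035,0,0,0,0.2],[0,0,-0.04,0,0,0,0.2],[0,0,-0.035,0,0,0,0.2],[0,0,-0.015,0,0,0,0.2]]' 90; python3 go.py .583 -.170 .19
```

```text
time: 16.7
tcp_pos: [0.6272, 0.0754, 0.1672]
tcp_rot: [-0.005, 0.941, 0.338, -0.01]
ft_force: [0.9, -0.2, -3.4]
opening: 0.472
t 16.7 p [0.6272 0.0754 0.1672] yawY -50.5 z [-0.022  0.003 -1.   ] F [ 0.9 -0.2 -3.4] op 0.472 j [-0.06  0.28  1.64  0.    1.25  0.82]
dtool mm [-190.4  161.   -22.7]
tilt fix deg (tool) [-0.95  0.85  0.  ]
```

```bash
python3 -m crank '[[0,0,-0.015,-0.3,0.3,0,0.2],[-0.012,0.010,-0.005,-0.3,0.2,0,0.2],[-0.025,0.021,0,0,0,0,0.2],[-0.032,0.027,0,0,0,0,0.2],[-0.035,0.03,0,0,0,0,0.2],[-0.032,0.027,0,0,0,0,0.2],[-0.02,0.017,0,0,0,0,0.2],[-0.01,0.008,0,0,0,0,0.2]]' 90; python3 go.py .583 -.170 .19;  python3 -m crank '[[-0.005,0.004,0,0,0,0,0.2],[-0.002,0.002,0,0,0,0,0.2],[0,0,0,0,0,0,0.2],[0,0,0,0,0,0,0.2],[0,0,0,0,0,0,0.2],[0,0,0,0,0,0,0.2],[0,0,0,0,0,0,0.2],[0,0,0,0,0,0,0.2]]'; python3 go.py .583 -.170 .19
```

```text
time: 17.5
tcp_pos: [0.5799, -0.1459, 0.1772]
tcp_rot: [-0.006, 0.941, 0.339, -0.011]
ft_force: [-1.2, 0.6, -5.6]
opening: 0.467
t 17.5 p [ 0.5799 -0.1459  0.1772] yawY -50.3 z [-0.024  0.004 -1.   ] F [-1.2  0.6 -5.6] op 0.467 j [-0.43  0.19  1.72 -0.01  1.25  0.45]
dtool mm [-13.2  20.3 -12.9]
tilt fix deg (tool) [-1.03  0.91  0.  ]
time: 18.3
tcp_pos: [0.577, -0.1518, 0.174]
tcp_rot: [-0.008, 0.94, 0.341, -0.012]
ft_force: [0.5, -1.1, -5.3]
opening: 0.471
t 18.3 p [ 0.577  -0.1518  0.174 ] yawY -50.1 z [-0.028  0.007 -1.   ] F [ 0.5 -1.1 -5.3] op 0.471 j [-0.44  0.2   1.72 -0.01  1.25  0.43]
dtool mm [ -7.3  17.5 -16.3]
tilt fix deg (tool) [-1.37  0.97  0.  ]
```

```bash
python3 -m crank '[[-0.002,0.006,-0.003,-1,0.7,0,0.2],[-0.002,0.006,-0.004,-0.8,0.6,0,0.2],[-0.002,0.004,-0.003,0,0,0,0.2],[0,0.001,-0.002,0,0,0,0.2],[0,0,-0.001,0,0,0,0.2],[0,0,-0.001,0,0,0,0.2],[0,0,-0.001,0,0,0,0.2],[0,0,-0.001,0,0,0,0.2]]'; python3 go.py .583 -.170 .185
python3 - <<'E'
from h import *
for n in("scene","top"): cv2.imwrite(f"pics/{n}5.png",get_image(n)[:,:,::-1])
a=cv2.imread("pics/top5.png"); b=cv2.imread("pics/scene5.png")
r=lambda im,x,y,w,h:cv2.resize(im[y:y+h,x:x+w],(400,400),interpolation=cv2.INTER_CUBIC)
cv2.imwrite("pics/c9.png",np.hstack([r(a,300,150,100,100),r(b,295,165,80,80)]))
E
```

```text
time: 19.1
tcp_pos: [0.5838, -0.1706, 0.1917]
tcp_rot: [0.004, 0.94, 0.341, 0.005]
ft_force: [0.2, 0.0, -5.4]
opening: 0.471
t 19.1 p [ 0.5838 -0.1706  0.1917] yawY -50.2 z [ 0.013 -0.003 -1.   ] F [ 0.2  0.  -5.4] op 0.471 j [-0.47  0.18  1.71  0.    1.24  0.4 ]
dtool mm [-0.3 -1.1  6.7]
tilt fix deg (tool) [ 0.62 -0.44  0.  ]
```

View pics/c9.png

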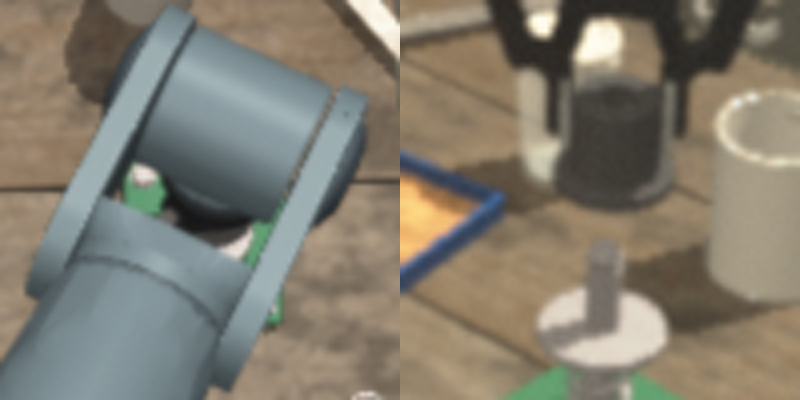

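```bash
python3 - <<'E'
from h import *
for z in(.171,.175,.179,.215): print(z,proj("scene",[.5838,-.1706,z]).round(2))
print(proj("scene",[.583,-.170,.135]))
g=cv2.cvtColor(cv2.imread("pics/scene5.png"),cv2.COLOR_BGR2GRAY).astype(int)
for y in range(190,208): print(y,g[y,324:352])
for y in range(214,230,3): print(y,g[y,328:344])
E
```

```text
0.171 [336.22 200.9 ]
0.175 [336.29 199.5 ]
0.179 [336.37 198.1 ]
0.215 [337.04 185.2 ]
[335.17661049 213.30226057]
190 [ 92  59  74 105 104  75  60  62  60  59  64  63  62  62  60  61  60  58
  57  56  57  55  58  79 103  90  61  59]
191 [119  87  88 108 103  73  60  60  60  63  64  61  62  62  61  58  60  58
  54  56  56  56  59  86 105  90  63  68]
192 [155 133 126 116 103  69  59  61  59  61  61  61  63  62  59  57  58  58
  56  58  57  55  62  86 105  99  82  85]
193 [182 179 166 129 101  70  58  62  62  62  61  60  62  61  60  59  59  58
  56  55  54  54  62  88 108 112 110 109]
194 [203 202 179 129  92  67  60  62  61  62  64  62  60  61  60  61  58  58
  55  57  54  54  64  89 109 117 119 119]
195 [209 197 159 103  73  62  60  60  61  63  61  62  60  62  60  59  59  59
  56  57  56  58  67  90 106 116 124 127]
196 [199 179 126  83  66  61  59  60  64  63  63  58  61  61  59  59  58  60
  57  56  56  56  68  96 108 113 126 131]
197 [188 155 103  73  65  60  60  62  61  62  64  62  60  61  59  56  59  58
  56  57  55  58  72 101 109 119 126 131]
198 [183 140  91  69  67  60  60
[... 877 characters left out ...]

  74  77  75  82  96 114 130 133 138 138]
206 [123 131 133 136 129 125 110  99  89  84  80  77  72  71  69  70  73  73
  75  86  92 105 125 136 141 140 139 137]
207 [125 128 132 137 137 136 132 129 123 116 112 105  98  95  96  96  99  98
 102 113 116 121 131 137 138 138 138 136]
214 [129 130 133 137 134 128 128 128 128 127 130 141 136 130 129 130]
217 [140 141 140 136 126 117 119 124 121 123 137 139 113 101  98 100]
220 [136 131 129 124 115 113 111 110 109 113 120 111  94  86  83  80]
223 [170 184 199 197 147 117 110 111 108 113 128 142 143 132 115  99]
226 [215 215 213 193 142 114 113 111 110 116 147 192 214 218 217 215]
229 [184 163 151 141 120 111 112 110 111 118 154 200 216 215 216 216]
```

Scene view: bush axis ≈ px 337.7 and spindle ≈ px 335. After perspective that is about 1 mm off, within the taper's capture range. I descend to just above the tip.

```bash
python3 -m crank '[[0,-0.001,0.006,0.3,-0.2,0,0.2],[0,0,0.01,0.2,-0.2,0,0.2],[0,0,0.006,0,0,0,0.2],[0,0,0.002,0,0,0,0.2],[0,0,0,0,0,0,0.2],[0,0,0,0,0,0,0.2],[0,0,0,0,0,0,0.2],[0,0,0,0,0,0,0.2]]'; python3 go.py .583 -.169 .16
python3 - <<'E'
from h import *
cv2.imwrite("pics/scene6.png",get_image("scene")[:,:,::-1]); crop("pics/scene6.png",310,175,50,60,10,"pics/c10.png")
E
```

```text
time: 20.0
tcp_pos: [0.5829, -0.1693, 0.1644]
tcp_rot: [-0.0, 0.94, 0.341, -0.0]
ft_force: [-0.1, -0.2, -5.5]
opening: 0.473
t 20.0 p [ 0.5829 -0.1693  0.1644] yawY -50.1 z [-0.001 -0.    -1.   ] F [-0.1 -0.2 -5.5] op 0.473 j [-0.47  0.21  1.72 -0.    1.21  0.41]
dtool mm [ 0.3 -0.2  4.4]
tilt fix deg (tool) [-0.02  0.03  0.  ]
```

View pics/c10.png

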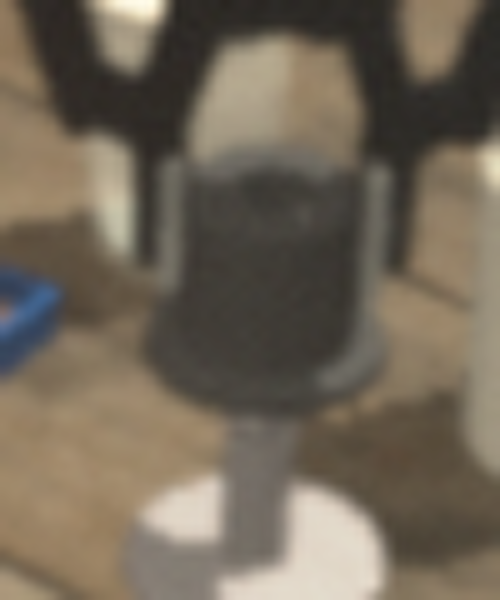

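Flange centre (336.6) lines up with the spindle axis extended upwards (~336.3). Descending onto it.

```bash
python3 -m crank '[[0,0,0.004,0,0,0,0.2],[0,0,0.005,0,0,0,0.2],[0,0,0.005,0,0,0,0.2],[0,0,0.004,0,0,0,0.2],[0,0,0.003,0,0,0,0.2],[0,0,0,0,0,0,0.2],[0,0,0,0,0,0,0.2],[0,0,0,0,0,0,0.2]]'; python3 go.py .583 -.169 .135
```

```text
time: 20.85
tcp_pos: [0.5829, -0.1693, 0.1415]
tcp_rot: [-0.0, 0.94, 0.341, -0.0]
ft_force: [-0.1, 0.0, -5.4]
opening: 0.462
t 20.85 p [ 0.5829 -0.1693  0.1415] yawY -50.1 z [-0.001 -0.    -1.   ] F [-0.1  0.  -5.4] op 0.462 j [-0.47  0.24  1.74 -0.    1.17  0.41]
dtool mm [ 0.3 -0.2  6.5]
tilt fix deg (tool) [-0.02  0.03  0.  ]
```

```bash
python3 -m crank '[[0,0,0.004,0,0,0,0.2],[0,0,0.006,0,0,0,0.2],[0,0,0.006,0,0,0,0.2],[0,0,0.006,0,0,0,0.2],[0,0,0.005,0,0,0,0.2],[0,0,0.003,0,0,0,0.2],[0,0,0,0,0,0,0.2],[0,0,0,0,0,0,0.2]]'; python3 go.py .583 -.169 .1055
```

```text
time: 21.65
tcp_pos: [0.5826, -0.1693, 0.1085]
tcp_rot: [-0.0, 0.94, 0.341, -0.001]
ft_force: [0.3, -0.1, -6.6]
opening: 0.469
t 21.65 p [ 0.5826 -0.1693  0.1085] yawY -50.1 z [-0.001  0.    -1.   ] F [ 0.3 -0.1 -6.6] op 0.469 j [-0.47  0.28  1.75 -0.    1.11  0.41]
dtool mm [0.5 0.  3. ]
tilt fix deg (tool) [-0.06  0.05  0.  ]
```

Free running, about 3 mm above the plate. Now pressing, with more grip.

```bash
python3 -m crank '[[0,0,0.001,0,0,0,0.2],[0,0,0.002,0,0,0,0.2],[0,0,0.003,0,0,0,0.2],[0,0,0.003,0,0,0,0.2],[0,0,0.003,0,0,0,0.2],[0,0,0.003,0,0,0,0.2],[0,0,0.002,0,0,0,0.2],[0,0,0.002,0,0,0,0.2]]' 110; python3 go.py .583 -.169 .0935
```

```text
time: 22.45
tcp_pos: [0.5829, -0.1697, 0.1009]
tcp_rot: [-0.001, 0.94, 0.342, -0.003]
ft_force: [-7.9, 3.4, 7.0]
opening: 0.462
t 22.45 p [ 0.5829 -0.1697  0.1009] yawY -50.1 z [-0.006  0.    -1.   ] F [-7.9  3.4  7. ] op 0.462 j [-0.47  0.3   1.75 -0.    1.1   0.41]
dtool mm [ 0.6 -0.5  7.4]
tilt fix deg (tool) [-0.22  0.25  0.  ]
```

```bash
python3 -m crank '[[-0.0005,-0.0008,0.004,-0.1,0.1,0,0.2],[0,-0.0005,0.005,0,0,0,0.2],[0,0,0.005,0,0,0,0.2],[0,0,0.005,0,0,0,0.2],[0,0,0.005,0,0,0,0.2],[0,0,0.005,0,0,0,0.2],[0,0,0.005,0,0,0,0.2],[0,0,0.005,0,0,0,0.2]]' 110; python3 go.py .583 -.169 .0935
```

```text
time: 23.25
tcp_pos: [0.5829, -0.1698, 0.0937]
tcp_rot: [-0.003, 0.939, 0.343, -0.007]
ft_force: [-19.5, 7.2, 24.9]
opening: 0.466
t 23.25 p [ 0.5829 -0.1698  0.0937] yawY -49.9 z [-0.014  0.001 -1.   ] F [-19.5   7.2  24.9] op 0.466 j [-0.47  0.31  1.75 -0.01  1.1   0.41]
dtool mm [ 0.6 -0.5  0.2]
tilt fix deg (tool) [-0.56  0.61  0.  ]
```

```bash
python3 -m crank '[[-0.001,-0.001,0.003,-0.4,0.4,0,0.2],[-0.001,-0.001,0.003,-0.3,0.3,0,0.2],[-0.0005,-0.0005,0.003,-0.2,0.2,0,0.2],[0,0,0.003,-0.1,0.1,0,0.2],[0,0,0.003,0,0,0,0.2],[0,0,0.003,0,0,0,0.2],[0,0,0.003,0,0,0,0.2],[0,0,0.003,0,0,0,0.2]]' 110; python3 go.py .583 -.169 .0935
```

```text
time: 24.05
tcp_pos: [0.5831, -0.1696, 0.0938]
tcp_rot: [0.002, 0.939, 0.344, 0.004]
ft_force: [-10.6, 3.2, 14.0]
opening: 0.462
t 24.05 p [ 0.5831 -0.1696  0.0938] yawY -49.7 z [ 0.01  -0.001 -1.   ] F [-10.6   3.2  14. ] op 0.462 j [-0.47  0.3   1.76  0.    1.07  0.39]
dtool mm [ 0.3 -0.5  0.3]
tilt fix deg (tool) [ 0.41 -0.4   0.  ]
```

```bash
python3 - <<'E'
from h import *
for n in("scene","top"): cv2.imwrite(f"pics/{n}7.png",get_image(n)[:,:,::-1])
crop("pics/scene7.png",295,180,80,80,7,"pics/c11.png")
E
```

```text
(no output)
```

View pics/c11.png

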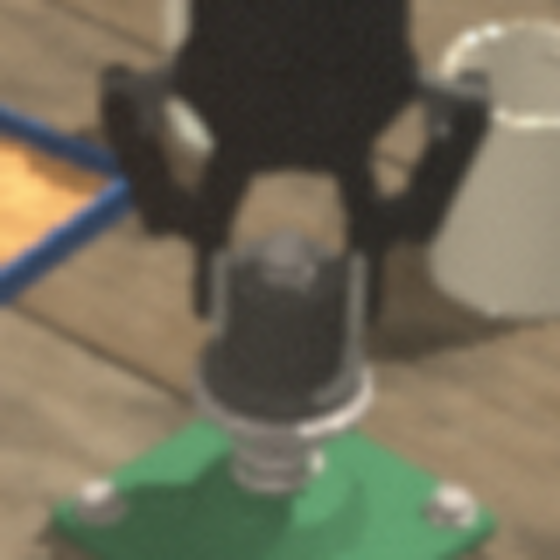

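```bash
python3 - <<'E'
from h import *
import cv2
A=cv2.cvtColor(cv2.imread("pics/scene0.png"),cv2.COLOR_BGR2GRAY).astype(int)
B=cv2.cvtColor(cv2.imread("pics/scene7.png"),cv2.COLOR_BGR2GRAY).astype(int)
for c in(322,323,324,325,326,327,342,343,344,345): print(c,"free",A[226:246,c],"\n    now",B[226:246,c])
for z in(.085,.075,.073,.07): print(z,proj("scene",[.583,-.17,z]).round(1), proj("scene",[.583-.033*.63/.83,-.17-.033*.54/.83,z-.003]).round(1))
o=get_obs(); print(o["time"],o["tcp_pos"],o["ft_force"])
E
```

```text
322 free [133 140 151 155 148 126 118 119 122 122 110  96 101 112 123 132 132 132
 133 131] 
    now [128 129 128 127 122 122 119 120 122 114 107 103 111 118 126 135 135 136
 135 134]
323 free [154 173 191 194 178 138 121 117 119 121 116 101  96 114 127 130 133 133
 132 129] 
    now [121 129 123 115 102 101 101 102 112 115 120 118 119 121 127 134 136 136
 136 131]
324 free [181 198 203 200 177 138 123 124 117 118 116 109 101 115 128 132 131 133
 131 120] 
    now [119 122 107  91  82  79  79  79  83  96 113 122 123 121 123 131 136 136
 134 124]
325 free [200 205 205 192 153 127 121 123 129 130 123 118 115 125 131 131 133 132
 127 109] 
    now [116 111  91  76  69  69  70  69  72  75  88 106 125 123 121 129 134 136
 128 112]
326 free [207 208 206 189 145 122 123 123 140 157 130 118 122 131 130 132 131 130
 121  98] 
    now [104  98  81  70  67  67  70  68  69  71  71  91 113 124 122 124 129 129
 119  99]
327 free [207 209 206 188 143 122 120 125 148 175 152 123 120 126 127 127 128 127
 120 100] 
    now [ 77  72  65  60  62  60  64  66  66  69  69  75  93 117 129 125 124 124
 111  
[... 259 characters left out ...]
33 132 133
 132 132] 
    now [ 58  57  56  62  65  68  74  86 101 106 102  95 137 200 206 153 131 134
 135 137]
344 free [195 207 212 212 209 208 209 209 209 193 148 118 123 131 133 133 130 133
 133 132] 
    now [ 77  76  77  84  89  95  94 103 107 105 100 119 169 201 171 135 133 135
 136 135]
345 free [170 201 210 212 210 209 209 211 207 189 138 124 128 133 134 132 131 132
 132 132] 
    now [103 100  97  99 102 104 108 111 108 108 121 160 188 184 145 125 131 136
 136 135]
0.085 [334.3 229.8] [334.5 238.7]
0.075 [334.2 233. ] [334.4 242. ]
0.073 [334.1 233.6] [334.3 242.6]
0.07 [334.1 234.6] [334.3 243.6]
24.15 [ 0.58303764 -0.16959191  0.0937699 ] [-11.88731175   3.84309771  14.6751318 ]
```

The plate's rim has dropped about 4.2 px (12 mm is 3.8 px). Height also stays at 0.0938 whether I push 14 or 25 N, so it's on the stop. One last firming call.

```bash
python3 -m crank '[[-0.0005,-0.001,0.004,0.2,-0.2,0,0.2],[-0.0005,-0.001,0.004,0.1,-0.1,0,0.2],[-0.0005,-0.001,0.004,0,0,0,0.2],[-0.0005,-0.001,0.004,0,0,0,0.2],[-0.0005,-0.001,0.004,0,0,0,0.2],[-0.0005,-0.001,0.004,0,0,0,0.2],[-0.0005,-0.001,0.004,0,0,0,0.2],[-0.0005,-0.001,0.004,0,0,0,0.2]]' 110; python3 go.py .583 -.169 .0935
python3 - <<'E'
from h import *
for n in("scene","top","scene","scene"):
    im=get_image(n); o=get_obs(); print(o["time"],np.round(o["tcp_pos"],4),np.round(o["ft_force"],1))
    cv2.imwrite(f"pics/{n}8.png",im[:,:,::-1])
E
```

```text
time: 24.95
tcp_pos: [0.583, -0.1695, 0.0938]
tcp_rot: [0.005, 0.939, 0.345, 0.004]
ft_force: [-9.2, 2.9, 15.2]
opening: 0.465
t 24.95 p [ 0.583  -0.1695  0.0938] yawY -49.6 z [ 0.01  -0.006 -1.   ] F [-9.2  2.9 15.2] op 0.465 j [-0.47  0.3   1.76 -0.    1.07  0.4 ]
dtool mm [ 0.4 -0.4  0.3]
tilt fix deg (tool) [ 0.64 -0.23  0.  ]
25.0 [ 0.583  -0.1696  0.0938] [-8.4  3.3 15.6]
25.05 [ 0.583  -0.1695  0.0938] [-9.1  4.2 15.9]
25.1 [ 0.583  -0.1695  0.0937] [-9.1  3.3 16.2]
25.15 [ 0.583  -0.1695  0.0938] [-9.4  3.2 17.4]
```

View pics/scene8.png

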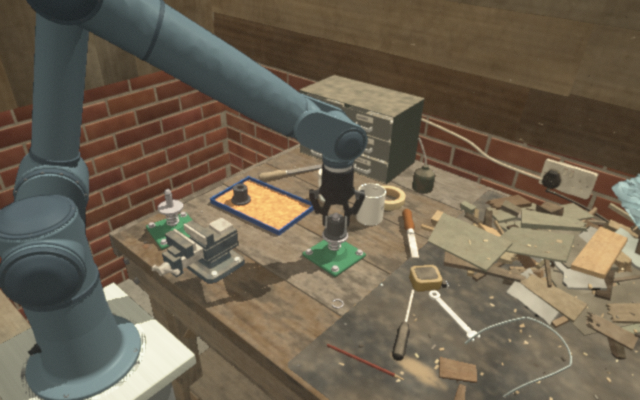

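The picture shows the light bush upright in the tray at (241,193) and the heavy one on the right-hand foot at (336,225). Jar, screwdriver and tape measure haven't moved. Force and height are steady, so I hand in.

```bash
python3 -c "
from plant import *
print(close_job()); o=get_obs(); print(o['time'],o['tcp_pos'],o['ft_force'])"
```

```text
the job is handed in; nothing more can be done
None
the job is handed in; nothing more can be done
```

The heavier bush is on the spindle, flange down and pressed to the stop, and the arm is still gripping it and holding it down. I handed the job in at about 25 s of the 67 s.

- **Which is heavier:** I lifted each bush clear once. The left one read about 2.2 N and the right one about 5.4 N. The left one is back standing upright in the tray. I set the right one down once in its place to regrip it centred before moving it.
- **Pressed home:** the height stayed at 0.0938 m whether I pushed with 14 or 25 N, about 0.3 mm from what I worked out for the stop. The plate rim dropped about 4.2 px in the picture, against 3.8 px expected for 12 mm. By those heights the groove is clear above the bush, but at this picture size I could not see it directly.
- **Final hold:** the last reading was about 16 N up on the wrist. With the bush's weight, that puts about 21 N on the spring plate, more than the spring's 12 N.
- **What was not perfect:** a sideways force of about 9 N remains, because the bush leans lightly on the spindle. It peaked near 21 N during pressing and eased after I corrected the pose.
- **Other items:** the jam jar, screwdriver and tape measure look unmoved in the final scene picture.

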